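# Seat the ejector plate on the vegetable cutter's drive

## Robot

A 7-joint arm with a two-finger parallel gripper is mounted at the origin on the work surface. World frame = base frame: x ahead of the robot, y to its left, z up, the work surface at z = 0. Lengths are in m, angles in rad, forces in N, time in s.
With the tool pointing down it reaches from about 0.425 to 0.925 m from the base axis. Payload 6.8 kg.
Tool frame: the origin (TCP) lies midway between the tips of the shut fingers; the grasp point (between the pads) lies 19 mm behind it; z points along the fingers, y is the line along which they close (so a half turn about z gives the same grasp; the last joint's range is limited). The gripper opens to 85 mm and grips with 20 to 120 N. Pads are 22 mm wide; open, the fingers measure 114 mm over their backs; the gripper's body (76 mm by 85 mm) begins 54 mm behind the grasp point. The pads swing forward as they close: fully open they stand 13 mm farther back than shut.
Start: joints at [-1.424, 0.477, 0.022, 1.555, -0.011, 1.109, -0.083], TCP at [0.17, 0.653, 0.231] pointing down, gripper open.
Joint ranges: [-2.96, 2.96], [-0.34, 2.1], [-1.41, 1.46], [0.24, 2.44], [-1.37, 4.51], [0.17, 1.92], [-2.96, 2.96]. Speed limits (rad/s): [2.39, 2.39, 3.14, 3.14, 3.14, 3.14, 3.14].

## Interface

Orientations are given as a unit quaternion [w, x, y, z].
In Python, from station import bot gives the robot as it stands.
- The arm moves only by the tool jog_arm, never from a script. Its argument "rows" is a list of rows, each an object of numbers: "fingers": the finger opening in mm, from 0 to 85.4; "x", "y", "z": the shift along the tool's x, y, z in mm; "ax", "ay", "az": the turn, a rotation vector about the tool's x, y, z in degrees. A call has exactly 8 rows; each row shifts and turns the commanded pose from where the row before left it, along the tool's axes as they then stand; what a row does not reach is not made up. A row lasts 1/10 s, in which the tool goes at most 50 mm and 8.59 degrees, less where a joint would pass 70% of its speed; a pose out of reach is approached as far as the arm can. A call with a gripper value outside its range is refused whole. The fingers move at their own pace and stop on an object; "force" is the grip in N (left out, the last holds). Time passes only in rows, so rows that do not move let the fingers close, or fill a call up. It gives the time, the measured TCP pose, the force, the opening and the grip force at its end, in the units of the state.
- bot.get_obs(): the state, without advancing time (a new reading comes with each control period).
- bot.read_camera(name): name is "scene" or "top"; returns a dict with "pixels" (420x560x3 uint8, red, green, blue), "vertical_fov" (degrees; the focal length in pixels is half the picture's height over the tangent of half this angle, whatever the lens; pixels are square), "cx", "cy" (the principal point, pixels), "world_from_camera" (4x4, takes a point from camera to world coordinates). Camera axes: x right, y down, z forward; pixel columns grow to the right and rows downward; lengths in m; the calibration is good to about 2 mm. A picture is of the moment at which its call begins. There is no depth.
- bot.hand_in(): hands the job in; it is judged then, once.
The state is a dict: "t": time; "q": joint angles; "joint_vel": joint speeds; "joint_torque": joint torques, N m; "eef_pos": TCP position; "tool_rot": TCP orientation; "contact_force": force on the tool from outside, world axes, zero at the start; "torque": the same for the moment, N m; "gripper_width": opening from 0.0 (shut) to 1.0 (fully open); "grasp_force": force on a finger pad.
Only numpy, scipy, OpenCV 4.12 (cv2) and the standard library are available. Lean on these libraries where they do the work, as an engineer would, in place of code of your own. Each camera call takes 0.05 s, during which the arm holds its last target. There are 200 camera calls.

## Task

The white ejector plate has been dropped onto the shaft of the vegetable cutter but is riding on top of the drive pin: with your fingertips push one of its vanes round until the notches in the hub drop over the pin, then press the hub down until the plate clicks fully home on the drive flange, sitting level. Do not lift the plate or pull it off the shaft, leave everything else on the table where it is, and come away when done.

Things in the scene. Friction and masses are not known exactly. Their poses are not given: they have to be found in the camera images.
- drive: Drive in the middle of the machine's open cutting chamber, fixed, does not turn. Origin on the shaft axis at the top of the dark drive flange (90 mm across); z up. A brass cross pin, 8 mm thick and 60 mm long, goes through the shaft along x, its top 17 mm above the origin. Below it two spring balls stick out along +y and -y: they catch the hub, and a push of about 10 N carries it past them.
- shaft_end (a point): Top of the shaft, on its axis, 73 mm above the drive's origin. The steel shaft is 22 mm thick and stands out through the plate's hub; its end is a brass flat tang, 20 x 8 mm seen from above, whose long side is parallel to the hidden cross pin (the drive's x axis).
- plate: Loose white plastic ejector plate, 176 mm across, 0.28 kg, threaded on the shaft. Origin at the centre of the hub's underside, z up. At the start it rides on the pin, its origin 17 mm above the drive's, and turns freely either way. With its x axis parallel to the pin, either way round (within 2 degrees), it drops some 6 mm by itself onto the spring balls and no longer turns. Home: its origin at the drive's.
- hub_top (a point): Centre of the hub's flat top, 44 mm above the plate's origin. Hub 84 mm across, bore 23 mm. Two opposite notches 10.6 mm wide run through the hub along the plate's x axis, 21 to 32 mm from the shaft axis, a blue mark on the hub's top outside each. Pressed down here on both sides of the shaft, or on one side after the other, the plate snaps home.
- vane_a (a point): Middle of the top edge of the plate's vane along its +y axis, 64.5 mm from the shaft axis. Each vane is a straight radial rib, 6 mm thick, 43 to 86 mm from the axis, top 46 mm above the plate's origin, standing on the flat web, whose top is 23 mm above the plate's origin.
- vane_b (a point): The same on the other vane, along the plate's -y axis.
- machine: Vegetable cutter, fixed: aluminium base about 340 mm long and 260 mm wide with a round cutting chamber on top, open above (its feed head is off). Origin on the shaft axis at table height; the outlet chute points along -x. Chamber wall 191 mm bore, rim 222 mm above the table. The drive flange's top is 170 mm above the table.
- feed_head: The machine's feed head, aluminium, round foot 206 mm across, about 210 mm tall with a black pusher, standing on the table: leave alone.
- slicing_disc: Steel slicing disc 176 mm across with a grey hub, lying on the table: leave alone.
- pan_edge (a point): Middle of the rim, on the machine's side, of a black pan 176 x 325 mm, 65 mm tall, that stands under the outlet: leave alone.
- jar: Glass jar 72 mm across, 95 mm tall: leave alone.
- can: Food can 74 mm across, 108 mm tall: leave alone.
- tin: Red tin 70 x 55 mm, 138 mm tall: leave alone.
- brush: Blue cleaning brush lying on the table: leave alone.

How it is judged:
At the end, for the whole second after the job is handed in: The plate is home: its origin less than 2.5 mm above the drive flange and within 3 mm of the shaft axis, notches over the pin (x axes within 0.12 rad, either way round), level within 2 degrees and at rest (z of plate in the frame of drive below 0.0025 m and horizontal distance between plate and drive below 0.003 m and angle between the x axis of plate and the x axis of drive, either way round below 0.12 rad and angle between plate's own z axis and vertical below 0.035 rad and linear speed of plate below 0.01 m/s); the robot touches nothing.
It fails at once if the plate is lifted, carried or tipped (more than 8 mm above where it rode on the pin, 15 mm off the shaft axis, or 0.2 rad) (z of plate in the frame of drive above 0.025 m or horizontal distance between plate and drive above 0.015 m or angle between plate's own z axis and vertical above 0.2 rad).
It fails at once if something else on the table is moved by more than 30 mm (distance of any of feed_head, slicing_disc, pan_edge, jar, can, tin, brush from where it was at the start of the episode above 0.03 m).
It also fails if it takes over 48 s, if anything falls off the work surface, if the arm or the gripper's body presses on something with over 40 N, if the wrist force passes 120 N, or if a joint passes its speed limit or range.

## Working session

There is one attempt and no reset: what is moved stays moved. The work goes in short steps, Python scripts to look and compute and a tool call to move; the robot and the scene stay as the last step left them, time stands still between calls to the robot, and variables do not carry over. Pictures are saved under pics/ and viewed, at most 10 in all, crops included, and the job is handed in when it is done.

Besides the shell and the picture viewer there is one more tool, called after "Emit:" as a command line: name --argument value ..., lists and objects as JSON in quotes. jog_arm: Moves the arm, as the interface text tells. Its arguments: {"type":"object","properties":{"rows":{"type":"array","items":{"type":"object","properties":{"fingers":{"type":"number"},"x":{"type":"number"},"y":{"type":"number"},"z":{"type":"number"},"ax":{"type":"number"},"ay":{"type":"number"},"az":{"type":"number"}}}},"force":{"type":"number"}},"required":["rows"]}

```bash
mkdir -p pics
python3 - <<'E'
from station import bot
import cv2,pickle
for n in("scene","top"):
    c=bot.read_camera(n);cv2.imwrite(f"pics/{n}0.png",c["pixels"][:,:,::-1]);pickle.dump(c,open(n+"0.pkl","wb"))
    print(n,c["vertical_fov"],c["cx"],c["cy"],c["world_from_camera"].tolist() if hasattr(c["world_from_camera"],'tolist') else c["world_from_camera"])
o=bot.get_obs();print(o)
E
```

```text
scene 48.973100643973204 278.1861772828704 201.95381188463423 [[0.86217100934736, 0.44232276151798805, -0.24700551670773624, 0.9484477944305818], [0.5064404565465489, -0.7396069099012885, 0.44328284740015644, -0.7449479200221392], [0.01338710625481422, -0.5072792066203469, -0.8616777773139759, 1.6385896627241179], [0.0, 0.0, 0.0, 1.0]]
top 57.254144982276415 279.9173830445825 213.95921045146937 [[-0.009723383652319386, -0.9812487264209603, 0.19250037066871611, 0.2977031456727992], [-0.9997189481217044, 0.005376776536057138, -0.02308928410570956, 0.04963893341872402], [0.02162129914650536, -0.19267077404558428, -0.9810252250843975, 1.3168929171166759], [0.0, 0.0, 0.0, 1.0]]
{'t': 0.1, 'q': array([-1.42408667,  0.4777141 ,  0.02232585,  1.55633017, -0.01147264,
        1.1092864 , -0.08308061]), 'joint_vel': array([ 1.28490830e-03, -1.26542440e-03, -7.24901805e-04, -1.37200390e-05,
        2.97184855e-04,  3.08082439e-04,  1.07714845e-03]), 'joint_torque': array([ 5.09749982e-03, -5.97761285e+01,  1.61427587e+00, -2.81954563e+01,
        1.29433358e-02,  5.01236980e-03, -2.21263997e-05]), 'eef_pos': array([0.1700176 , 0.65270161, 0.23043431]), 'tool_rot': array([-3.58690174e-05,  1.27027270e-01,  9.91898898e-01, -8.04180442e-04]), 'contact_force': array([-0.28379418, -0.32252446,  0.07485163]), 'torque': array([ 0.02858576, -0.00837932,  0.03400393]), 'grasp_force': 0.0, 'gripper_width': 1.000411954896723}
```

View pics/scene0.png

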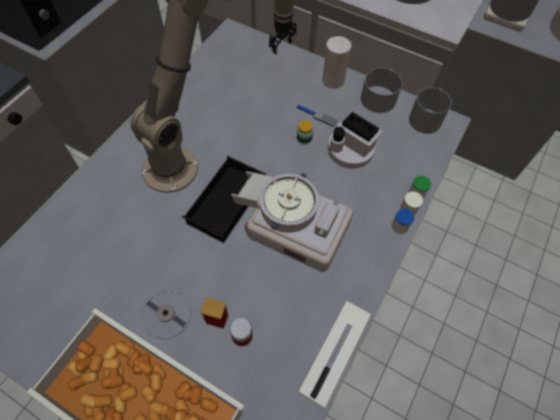

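View pics/top0.png

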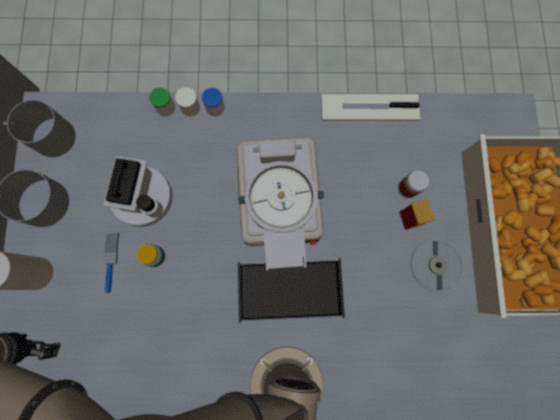

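The machine is at about (282,195) in the top view and (289,200) in the scene view, with the chute towards the robot. I'll zoom in on the plate.

Run:
```python
import cv2,pickle,numpy as np
a=pickle.load(open("top0.pkl","rb"))["pixels"][155:235,242:322,::-1]
b=pickle.load(open("scene0.pkl","rb"))["pixels"][165:245,250:330,::-1]
cv2.imwrite("pics/z0.png",np.hstack([cv2.resize(i,(400,400),interpolation=cv2.INTER_CUBIC) for i in(a,b)]))
```

```text
(no output)
```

View pics/z0.png

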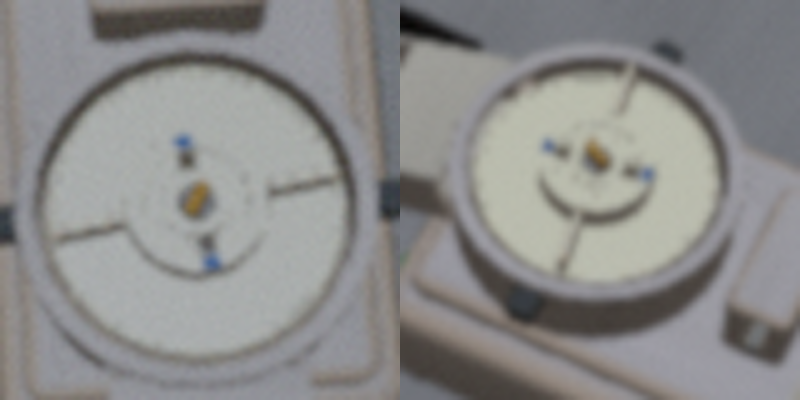

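Top crop: blue marks sit at (182,142) and (211,263), and the brass tang runs from about (187,215) to (207,185). So the pin is rotated from the notches by a few tens of degrees. I'll measure this by colour.

```bash
cat > h.py <<'E'
import numpy as np,cv2
def ray(c,u,v,z):
    f=c["pixels"].shape[0]/2/np.tan(np.radians(c["vertical_fov"])/2);T=np.array(c["world_from_camera"])
    d=T[:3,:3]@[(u-c["cx"])/f,(v-c["cy"])/f,1];o=T[:3,3];return (o+d*(z-o[2])/d[2])[:2]
def proj(c,P):
    f=c["pixels"].shape[0]/2/np.tan(np.radians(c["vertical_fov"])/2);T=np.linalg.inv(np.array(c["world_from_camera"]))
    p=T[:3,:3]@np.array(P)+T[:3,3];return np.array([c["cx"]+f*p[0]/p[2],c["cy"]+f*p[1]/p[2]])
def measure(c,box,zm=.231,zt=.243,show=True):
    x0,x1,y0,y1=box;p=c["pixels"].astype(float)[y0:y1,x0:x1]
    R,G,B=p[...,0],p[...,1],p[...,2]
    v,u=np.mgrid[y0:y1,x0:x1]
    wb=np.clip(B-R-15,0,None);wt=np.clip(R-B-40,0,None)
    n,l,s,cen=cv2.connectedComponentsWithStats((wb>8).astype(np.uint8))
    ms=[]
    for i in range(1,n):
        if s[i,4]>=3:
            w=wb*(l==i);ms.append(ray(c,(w*u).sum()/w.sum(),(w*v).sum()/w.sum(),zm))
            print("blue",s[i,4],(w*u).sum()/w.sum(),(w*v).sum()/w.sum(),ms[-1].round(4))
    q=np.array([ray(c,a,b,zt) for a,b in zip(u.ravel(),v.ravel())]);w=wt.ravel()
    m=(w[:,None]*q).sum(0)/w.sum();C=((q-m).T*w)@(q-m)/w.sum();e,V=np.linalg.eigh(C)
    t=np.degrees(np.arctan2(V[1,1],V[0,1]))%180
    print("tang",(w>0).sum(),m.round(4),"ang",t.round(1),np.sqrt(e).round(4))
    if len(ms)==2:
        d=ms[1]-ms[0];print("plate x ang",(np.degrees(np.arctan2(d[1],d[0]))%180).round(1),"len",np.linalg.norm(d).round(4),"mid",((ms[0]+ms[1])/2).round(4))
E
python3 - <<'E'
import pickle
from h import *
for n,b in(("top",(262,302,175,215)),("scene",(268,312,180,215))):
    c=pickle.load(open(n+"0.pkl","rb"));print(n);measure(c,b)
E
```

```text
top
blue 9 278.22314049586777 182.8595041322314 [0.6034 0.0281]
blue 10 283.9243421052632 207.00328947368422 [0.5312 0.0123]
tang 13 [0.566 0.021] ang 155.0 [0.0015 0.0045]
plate x ang 12.4 len 0.074 mid [0.5673 0.0202]
scene
tang 10 [0.5669 0.0163] ang 151.3 [0.0016 0.0047]
```

Emit:
jog_arm --rows '[{"fingers":0,"z":-48},{"fingers":0,"z":-48},{"fingers":0,"x":-30,"y":-28,"z":-24},{"fingers":0,"x":-30,"y":-28,"z":-24},{"fingers":0,"x":-30,"y":-28,"z":-24},{"fingers":0,"x":-35,"y":-33},{"fingers":0,"x":-35,"y":-33},{"fingers":0,"x":-35,"y":-33}]'

```text
invalid input
```

Emit:
jog_arm --rows '[{"x":-35,"y":-33},{"x":-35,"y":-33},{"x":-35,"y":-33},{"x":-35,"y":-33},{"x":-35,"y":-33},{"x":-35,"y":-33},{"x":-35,"y":-33},{"x":-35,"y":-33}]'

```text
invalid input
```

Emit:
jog_arm --rows '[{"x":0,"y":0,"z":-48,"ax":0,"ay":0,"az":0,"fingers":0},{"x":0,"y":0,"z":-48,"ax":0,"ay":0,"az":0,"fingers":0},{"x":-30,"y":-28,"z":-24,"ax":0,"ay":0,"az":0,"fingers":0},{"x":-30,"y":-28,"z":-24,"ax":0,"ay":0,"az":0,"fingers":0},{"x":-30,"y":-28,"z":-24,"ax":0,"ay":0,"az":0,"fingers":0},{"x":-35,"y":-33,"z":0,"ax":0,"ay":0,"az":0,"fingers":0},{"x":-35,"y":-33,"z":0,"ax":0,"ay":0,"az":0,"fingers":0},{"x":-35,"y":-33,"z":0,"ax":0,"ay":0,"az":0,"fingers":0}]'

```text
t: 0.9
eef_pos: [0.3134, 0.425, 0.3992]
tool_rot: [-0.0, 0.127, 0.992, -0.0]
contact_force: [0.6, 1.3, 0.2]
gripper_width: -0.001
grasp_force: 0.0
```

Emit:
jog_arm --rows '[{"x":-35,"y":-33,"z":0,"ax":0,"ay":0,"az":0,"fingers":0},{"x":-35,"y":-33,"z":0,"ax":0,"ay":0,"az":0,"fingers":0},{"x":-35,"y":-33,"z":0,"ax":0,"ay":0,"az":0,"fingers":0},{"x":-35,"y":-33,"z":0,"ax":0,"ay":0,"az":0,"fingers":0},{"x":-35,"y":-33,"z":0,"ax":0,"ay":0,"az":0,"fingers":0},{"x":-35,"y":-33,"z":0,"ax":0,"ay":0,"az":0,"fingers":0},{"x":-35,"y":-33,"z":0,"ax":0,"ay":0,"az":0,"fingers":0},{"x":-16,"y":-19,"z":0,"ax":0,"ay":0,"az":0,"fingers":0}]'

```text
t: 1.7
eef_pos: [0.5037, 0.1147, 0.3992]
tool_rot: [0.0, 0.13, 0.992, -0.001]
contact_force: [-0.1, 0.1, -0.6]
gripper_width: 0.001
grasp_force: 0.0
```

Emit:
jog_arm --rows '[{"x":0,"y":0,"z":0,"ax":0,"ay":0,"az":-7,"fingers":0},{"x":0,"y":0,"z":0,"ax":0,"ay":0,"az":-7,"fingers":0},{"x":0,"y":0,"z":0,"ax":0,"ay":0,"az":-7,"fingers":0},{"x":0,"y":0,"z":0,"ax":0,"ay":0,"az":-6,"fingers":0},{"x":0,"y":0,"z":40,"ax":0,"ay":0,"az":0,"fingers":0},{"x":0,"y":0,"z":40,"ax":0,"ay":0,"az":0,"fingers":0},{"x":0,"y":0,"z":40,"ax":0,"ay":0,"az":0,"fingers":0},{"x":0,"y":0,"z":0,"ax":0,"ay":0,"az":0,"fingers":0}]'

```text
t: 2.5
eef_pos: [0.4986, 0.1183, 0.2744]
tool_rot: [-0.005, -0.108, 0.994, -0.002]
contact_force: [-0.5, 0.5, -0.6]
gripper_width: -0.001
grasp_force: 0.0
```

Emit:
jog_arm --rows '[{"x":-10,"y":-23,"z":0,"ax":0,"ay":0,"az":0,"fingers":0},{"x":-10,"y":-23,"z":0,"ax":0,"ay":0,"az":0,"fingers":0},{"x":0,"y":0,"z":10,"ax":0,"ay":0,"az":0,"fingers":0},{"x":0,"y":0,"z":10,"ax":0,"ay":0,"az":0,"fingers":0},{"x":0,"y":0,"z":10,"ax":0,"ay":0,"az":0,"fingers":0},{"x":0,"y":0,"z":0,"ax":0,"ay":0,"az":0,"fingers":0},{"x":0,"y":0,"z":0,"ax":0,"ay":0,"az":0,"fingers":0},{"x":0,"y":0,"z":0,"ax":0,"ay":0,"az":0,"fingers":0}]'

```text
t: 3.3
eef_pos: [0.5318, 0.0791, 0.2497]
tool_rot: [0.0, -0.108, 0.994, 0.0]
contact_force: [-0.0, -0.6, 0.7]
gripper_width: 0.0
grasp_force: 0.0
```

```bash
cat > look.py <<'E'
from station import bot
import cv2,sys,numpy as np
a=bot.read_camera("top")["pixels"][155:235,242:322,::-1];b=bot.read_camera("scene")["pixels"][165:245,250:330,::-1]
cv2.imwrite(sys.argv[1],np.hstack([cv2.resize(i,(400,400),interpolation=cv2.INTER_CUBIC) for i in(a,b)]))
o=bot.get_obs();print(o["eef_pos"].round(4),o["tool_rot"].round(4),o["contact_force"].round(2),o["q"].round(2))
E
python3 look.py pics/z1.png
```

```text
[0.5318 0.0789 0.2497] [ 3.000e-04 -1.082e-01  9.941e-01  1.000e-04] [ 0.11  0.34 -0.01] [-0.64  0.24  0.45  1.89 -0.12  1.04  1.65]
```

View pics/z1.png

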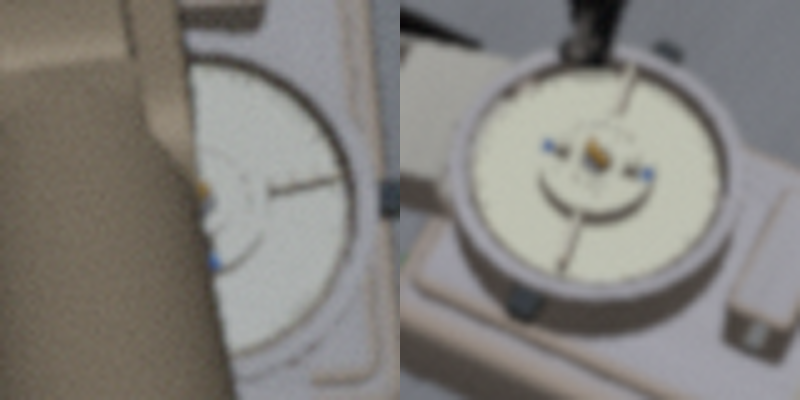

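The scene view is unobstructed. The fingertips are at about (590,60), just behind the far vane, so I'll lower them onto its flank.

Emit:
jog_arm --rows '[{"x":3,"y":0,"z":0,"ax":0,"ay":0,"az":0,"fingers":0},{"x":0,"y":0,"z":7,"ax":0,"ay":0,"az":0,"fingers":0},{"x":0,"y":0,"z":7,"ax":0,"ay":0,"az":0,"fingers":0},{"x":0,"y":0,"z":7,"ax":0,"ay":0,"az":0,"fingers":0},{"x":0,"y":0,"z":6,"ax":0,"ay":0,"az":0,"fingers":0},{"x":0,"y":0,"z":6,"ax":0,"ay":0,"az":0,"fingers":0},{"x":0,"y":0,"z":0,"ax":0,"ay":0,"az":0,"fingers":0},{"x":0,"y":0,"z":0,"ax":0,"ay":0,"az":0,"fingers":0}]'

```text
t: 4.2
eef_pos: [0.5287, 0.0779, 0.2162]
tool_rot: [-0.0, -0.108, 0.994, -0.0]
contact_force: [0.5, 0.5, -0.5]
gripper_width: -0.004
grasp_force: 0.0
```

Emit:
jog_arm --rows '[{"x":-8,"y":0,"z":0,"ax":0,"ay":0,"az":0,"fingers":0},{"x":-4.6,"y":1,"z":0,"ax":0,"ay":0,"az":4,"fingers":0},{"x":-4.6,"y":1,"z":0,"ax":0,"ay":0,"az":4,"fingers":0},{"x":-4.6,"y":1,"z":0,"ax":0,"ay":0,"az":4,"fingers":0},{"x":-4.6,"y":1,"z":0,"ax":0,"ay":0,"az":4,"fingers":0},{"x":-4.6,"y":1,"z":0,"ax":0,"ay":0,"az":4,"fingers":0},{"x":-4.6,"y":1,"z":0,"ax":0,"ay":0,"az":4,"fingers":0},{"x":0,"y":0,"z":0,"ax":0,"ay":0,"az":0,"fingers":0}]'

```text
t: 5.0
eef_pos: [0.5648, 0.0871, 0.2166]
tool_rot: [0.001, 0.101, 0.995, 0.0]
contact_force: [0.4, 0.4, -0.9]
gripper_width: -0.002
grasp_force: 0.0
```

```bash
python3 look.py pics/z2.png
```

```text
[0.5641 0.0869 0.2164] [ 2.000e-04  1.001e-01  9.950e-01 -0.000e+00] [-0.03 -0.02 -0.46] [-0.68  0.35  0.53  1.85 -0.21  0.99  1.31]
```

View pics/z2.png

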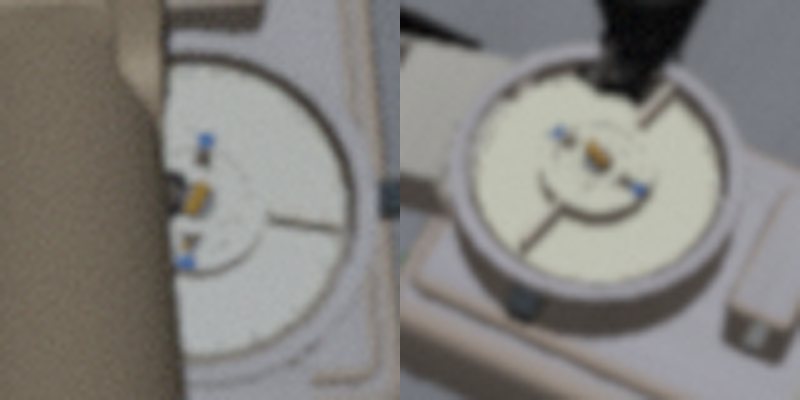

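Plate has turned about 22° (marks now at (206,142) and (186,263)), leaving about 17°. I'll continue more slowly.

Emit:
jog_arm --rows '[{"x":-2.3,"y":0.5,"z":0,"ax":0,"ay":0,"az":2,"fingers":0},{"x":-2.3,"y":0.5,"z":0,"ax":0,"ay":0,"az":2,"fingers":0},{"x":-2.3,"y":0.5,"z":0,"ax":0,"ay":0,"az":2,"fingers":0},{"x":-2.3,"y":0.5,"z":0,"ax":0,"ay":0,"az":2,"fingers":0},{"x":-2.3,"y":0.5,"z":0,"ax":0,"ay":0,"az":2,"fingers":0},{"x":-2.3,"y":0.5,"z":0,"ax":0,"ay":0,"az":2,"fingers":0},{"x":-2.3,"y":0.5,"z":0,"ax":0,"ay":0,"az":2,"fingers":0},{"x":0,"y":0,"z":0,"ax":0,"ay":0,"az":0,"fingers":0}]'

```text
t: 5.9
eef_pos: [0.5804, 0.0852, 0.2163]
tool_rot: [0.0, 0.222, 0.975, -0.0]
contact_force: [0.7, -0.1, 0.7]
gripper_width: -0.004
grasp_force: 0.0
```

Emit:
jog_arm --rows '[{"x":-1.1,"y":0.3,"z":0,"ax":0,"ay":0,"az":1,"fingers":0},{"x":-1.1,"y":0.3,"z":0,"ax":0,"ay":0,"az":1,"fingers":0},{"x":0,"y":0,"z":0,"ax":0,"ay":0,"az":0,"fingers":0},{"x":0,"y":0,"z":0,"ax":0,"ay":0,"az":0,"fingers":0},{"x":0,"y":0,"z":0,"ax":0,"ay":0,"az":0,"fingers":0},{"x":0,"y":0,"z":0,"ax":0,"ay":0,"az":0,"fingers":0},{"x":0,"y":0,"z":0,"ax":0,"ay":0,"az":0,"fingers":0},{"x":0,"y":0,"z":0,"ax":0,"ay":0,"az":0,"fingers":0}]'

```text
t: 6.7
eef_pos: [0.5823, 0.0849, 0.2163]
tool_rot: [-0.0, 0.239, 0.971, 0.0]
contact_force: [0.3, 0.2, 0.5]
gripper_width: 0.002
grasp_force: 0.0
```

Emit:
jog_arm --rows '[{"x":-1.1,"y":0.3,"z":0,"ax":0,"ay":0,"az":1,"fingers":0},{"x":-1.1,"y":0.3,"z":0,"ax":0,"ay":0,"az":1,"fingers":0},{"x":-1.1,"y":0.3,"z":0,"ax":0,"ay":0,"az":1,"fingers":0},{"x":0,"y":0,"z":0,"ax":0,"ay":0,"az":0,"fingers":0},{"x":0,"y":0,"z":0,"ax":0,"ay":0,"az":0,"fingers":0},{"x":0,"y":0,"z":0,"ax":0,"ay":0,"az":0,"fingers":0},{"x":0,"y":0,"z":0,"ax":0,"ay":0,"az":0,"fingers":0},{"x":0,"y":0,"z":0,"ax":0,"ay":0,"az":0,"fingers":0}]'

```text
t: 7.5
eef_pos: [0.5856, 0.0841, 0.2163]
tool_rot: [-0.0, 0.264, 0.965, 0.0]
contact_force: [-0.2, -0.5, -0.1]
gripper_width: -0.002
grasp_force: 0.0
```

```bash
python3 look.py pics/z3.png
python3 - <<'E'
from station import bot
from h import *
for n,b in(("top",(270,302,175,215)),("scene",(268,312,185,215))): measure(bot.read_camera(n),b)
E
```

```text
[0.5856 0.0841 0.2163] [-0.      0.2638  0.9646  0.    ] [-0.9   0.62  0.37] [-0.7   0.4   0.6   1.81 -0.26  1.01  1.03]
blue 8 286.374358974359 184.6 [0.5981 0.0044]
blue 10 275.56140350877195 206.23508771929824 [0.5336 0.0364]
tang 13 [0.5657 0.0211] ang 154.3 [0.0015 0.0046]
plate x ang 153.6 len 0.0721 mid [0.5658 0.0204]
blue 4 283.5074626865672 190.29850746268656 [0.5367 0.0309]
blue 4 294.54639175257734 205.49484536082474 [ 0.6019 -0.0037]
tang 10 [0.5666 0.0164] ang 152.2 [0.0016 0.005 ]
plate x ang 152.0 len 0.0737 mid [0.5693 0.0136]
```

View pics/z3.png

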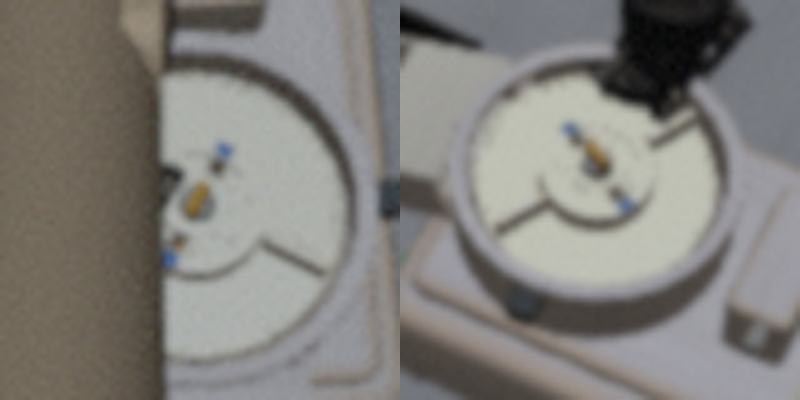

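The plate has dropped: the marks line up with the tang (153° in both views) and the wall shadow is deeper. I'll back off, lift, open and centre over the hub.

Emit:
jog_arm --rows '[{"x":4,"y":0,"z":0,"ax":0,"ay":0,"az":0,"fingers":0},{"x":0,"y":0,"z":-20,"ax":0,"ay":0,"az":0,"fingers":0},{"x":0,"y":0,"z":-25,"ax":0,"ay":0,"az":0,"fingers":0},{"x":0,"y":0,"z":-25,"ax":0,"ay":0,"az":-3.6,"fingers":40},{"x":-8,"y":-33,"z":0,"ax":0,"ay":0,"az":0,"fingers":40},{"x":-8,"y":-34,"z":0,"ax":0,"ay":0,"az":0,"fingers":40},{"x":0,"y":0,"z":0,"ax":0,"ay":0,"az":0,"fingers":40},{"x":0,"y":0,"z":0,"ax":0,"ay":0,"az":0,"fingers":40}]'

```text
t: 8.5
eef_pos: [0.5657, 0.0185, 0.2865]
tool_rot: [0.0, 0.234, 0.972, 0.0]
contact_force: [-0.9, 0.2, -0.4]
gripper_width: 0.467
grasp_force: 0.0
```

```bash
python3 look.py pics/z4.png
```

```text
[0.5661 0.0205 0.2862] [-2.000e-04  2.327e-01  9.725e-01  3.000e-04] [-0.3   1.25 -0.38] [-0.66  0.28  0.64  1.79 -0.18  1.13  1.14]
```

View pics/z4.png

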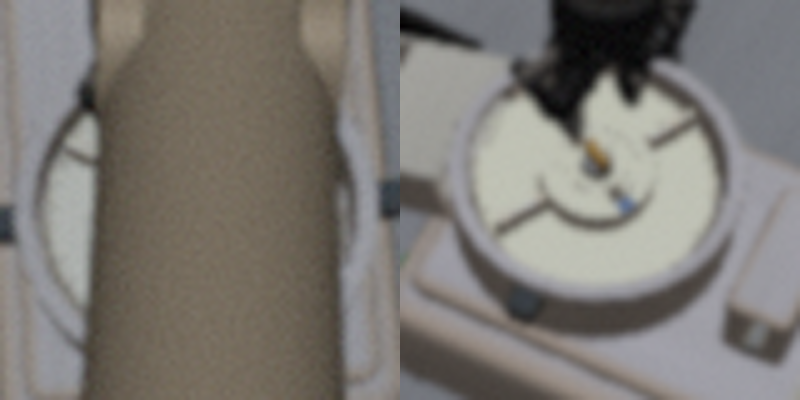

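Fingers straddle the tang, at (572,130) and (632,98) in the scene crop. Descending.

Emit:
jog_arm --rows '[{"x":0,"y":0,"z":8,"ax":0,"ay":0,"az":0,"fingers":40},{"x":0,"y":0,"z":8,"ax":0,"ay":0,"az":0,"fingers":40},{"x":0,"y":0,"z":8,"ax":0,"ay":0,"az":0,"fingers":40},{"x":0,"y":0,"z":8,"ax":0,"ay":0,"az":0,"fingers":40},{"x":0,"y":0,"z":8,"ax":0,"ay":0,"az":0,"fingers":40},{"x":0,"y":0,"z":8,"ax":0,"ay":0,"az":0,"fingers":40},{"x":0,"y":0,"z":0,"ax":0,"ay":0,"az":0,"fingers":40},{"x":0,"y":0,"z":0,"ax":0,"ay":0,"az":0,"fingers":40}]'

```text
t: 9.4
eef_pos: [0.566, 0.019, 0.2382]
tool_rot: [-0.0, 0.234, 0.972, -0.0]
contact_force: [0.9, 0.0, -0.1]
gripper_width: 0.465
grasp_force: 0.0
```

Emit:
jog_arm --rows '[{"x":0,"y":0,"z":3,"ax":0,"ay":0,"az":0,"fingers":40},{"x":0,"y":0,"z":3,"ax":0,"ay":0,"az":0,"fingers":40},{"x":0,"y":0,"z":3,"ax":0,"ay":0,"az":0,"fingers":40},{"x":0,"y":0,"z":3,"ax":0,"ay":0,"az":0,"fingers":40},{"x":0,"y":0,"z":3,"ax":0,"ay":0,"az":0,"fingers":40},{"x":0,"y":0,"z":0,"ax":0,"ay":0,"az":0,"fingers":40},{"x":0,"y":0,"z":0,"ax":0,"ay":0,"az":0,"fingers":40},{"x":0,"y":0,"z":0,"ax":0,"ay":0,"az":0,"fingers":40}]'

```text
t: 10.2
eef_pos: [0.5661, 0.0191, 0.2234]
tool_rot: [0.0, 0.233, 0.972, 0.0]
contact_force: [0.1, 0.2, -1.0]
gripper_width: 0.466
grasp_force: 0.0
```

Emit:
jog_arm --rows '[{"x":0,"y":0,"z":1.5,"ax":0,"ay":0,"az":0,"fingers":40},{"x":0,"y":0,"z":1.5,"ax":0,"ay":0,"az":0,"fingers":40},{"x":0,"y":0,"z":1.5,"ax":0,"ay":0,"az":0,"fingers":40},{"x":0,"y":0,"z":1.5,"ax":0,"ay":0,"az":0,"fingers":40},{"x":0,"y":0,"z":0,"ax":0,"ay":0,"az":0,"fingers":40},{"x":0,"y":0,"z":0,"ax":0,"ay":0,"az":0,"fingers":40},{"x":0,"y":0,"z":0,"ax":0,"ay":0,"az":0,"fingers":40},{"x":0,"y":0,"z":0,"ax":0,"ay":0,"az":0,"fingers":40}]'

```text
t: 11.0
eef_pos: [0.566, 0.0191, 0.2173]
tool_rot: [0.0, 0.233, 0.972, 0.0]
contact_force: [0.0, 0.4, 0.1]
gripper_width: 0.463
grasp_force: 0.0
```

Emit:
jog_arm --rows '[{"x":0,"y":0,"z":1,"ax":0,"ay":0,"az":0,"fingers":40},{"x":0,"y":0,"z":1,"ax":0,"ay":0,"az":0,"fingers":40},{"x":0,"y":0,"z":1,"ax":0,"ay":0,"az":0,"fingers":40},{"x":0,"y":0,"z":0,"ax":0,"ay":0,"az":0,"fingers":40},{"x":0,"y":0,"z":0,"ax":0,"ay":0,"az":0,"fingers":40},{"x":0,"y":0,"z":0,"ax":0,"ay":0,"az":0,"fingers":40},{"x":0,"y":0,"z":0,"ax":0,"ay":0,"az":0,"fingers":40},{"x":0,"y":0,"z":0,"ax":0,"ay":0,"az":0,"fingers":40}]'

```text
t: 11.8
eef_pos: [0.566, 0.0191, 0.2143]
tool_rot: [0.0, 0.233, 0.972, 0.0]
contact_force: [0.7, -0.9, -0.4]
gripper_width: 0.468
grasp_force: 0.0
```

Emit:
jog_arm --rows '[{"x":0,"y":0,"z":1,"ax":0,"ay":0,"az":0,"fingers":40},{"x":0,"y":0,"z":1,"ax":0,"ay":0,"az":0,"fingers":40},{"x":0,"y":0,"z":1,"ax":0,"ay":0,"az":0,"fingers":40},{"x":0,"y":0,"z":1,"ax":0,"ay":0,"az":0,"fingers":40},{"x":0,"y":0,"z":0,"ax":0,"ay":0,"az":0,"fingers":40},{"x":0,"y":0,"z":0,"ax":0,"ay":0,"az":0,"fingers":40},{"x":0,"y":0,"z":0,"ax":0,"ay":0,"az":0,"fingers":40},{"x":0,"y":0,"z":0,"ax":0,"ay":0,"az":0,"fingers":40}]'

```text
t: 12.6
eef_pos: [0.5661, 0.0191, 0.2125]
tool_rot: [-0.0, 0.233, 0.972, 0.001]
contact_force: [-8.0, 1.4, 19.8]
gripper_width: 0.467
grasp_force: 10.0
```

```bash
python3 look.py pics/z5.png
```

```text
[0.5661 0.0191 0.2126] [-1.000e-04  2.335e-01  9.724e-01  8.000e-04] [-8.47  1.29 20.54] [-0.62  0.36  0.61  1.87 -0.25  0.99  1.19]
```

View pics/z5.png

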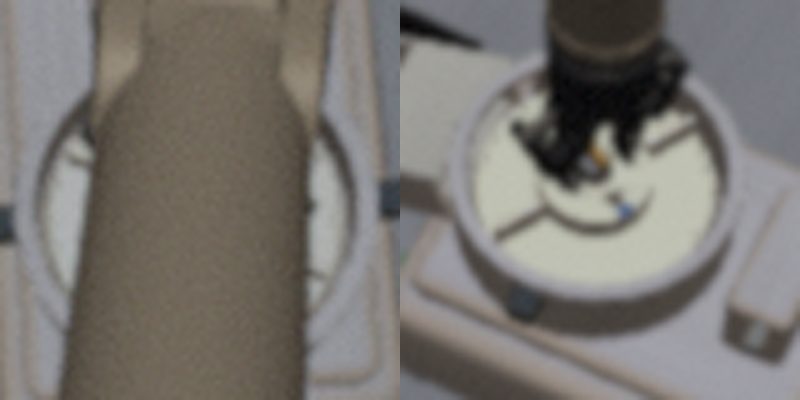

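Emit:
jog_arm --rows '[{"x":0,"y":0,"z":0.7,"ax":0,"ay":0,"az":0,"fingers":40},{"x":0,"y":0,"z":0.7,"ax":0,"ay":0,"az":0,"fingers":40},{"x":0,"y":0,"z":0,"ax":0,"ay":0,"az":0,"fingers":40},{"x":0,"y":0,"z":0,"ax":0,"ay":0,"az":0,"fingers":40},{"x":0,"y":0,"z":0,"ax":0,"ay":0,"az":0,"fingers":40},{"x":0,"y":0,"z":0,"ax":0,"ay":0,"az":0,"fingers":40},{"x":0,"y":0,"z":0,"ax":0,"ay":0,"az":0,"fingers":40},{"x":0,"y":0,"z":0,"ax":0,"ay":0,"az":0,"fingers":40}]'

```text
t: 13.5
eef_pos: [0.5662, 0.0191, 0.2125]
tool_rot: [-0.0, 0.234, 0.972, 0.001]
contact_force: [-12.9, 1.3, 32.0]
gripper_width: 0.463
grasp_force: 15.8
```

Hard stop at 32 N with no further travel, so it is probably home. I'll lift clear and move aside to check.

Emit:
jog_arm --rows '[{"x":0,"y":0,"z":-5,"ax":0,"ay":0,"az":0,"fingers":40},{"x":0,"y":0,"z":-15,"ax":0,"ay":0,"az":0,"fingers":40},{"x":0,"y":0,"z":-40,"ax":0,"ay":0,"az":0,"fingers":40},{"x":0,"y":0,"z":-45,"ax":0,"ay":0,"az":0,"fingers":40},{"x":0,"y":0,"z":-45,"ax":0,"ay":0,"az":0,"fingers":40},{"x":22,"y":40,"z":0,"ax":0,"ay":0,"az":0,"fingers":40},{"x":22,"y":40,"z":0,"ax":0,"ay":0,"az":0,"fingers":40},{"x":22,"y":40,"z":0,"ax":0,"ay":0,"az":0,"fingers":40}]'

```text
t: 14.3
eef_pos: [0.5616, 0.1574, 0.3594]
tool_rot: [0.0, 0.234, 0.972, 0.001]
contact_force: [1.0, -0.2, -0.3]
gripper_width: 0.47
grasp_force: 0.0
```

Emit:
jog_arm --rows '[{"x":22,"y":40,"z":0,"ax":0,"ay":0,"az":0,"fingers":40},{"x":22,"y":40,"z":0,"ax":0,"ay":0,"az":0,"fingers":40},{"x":22,"y":40,"z":0,"ax":0,"ay":0,"az":0,"fingers":40},{"x":22,"y":40,"z":0,"ax":0,"ay":0,"az":0,"fingers":40},{"x":22,"y":40,"z":0,"ax":0,"ay":0,"az":0,"fingers":40},{"x":0,"y":0,"z":0,"ax":0,"ay":0,"az":0,"fingers":40},{"x":0,"y":0,"z":0,"ax":0,"ay":0,"az":0,"fingers":40},{"x":0,"y":0,"z":0,"ax":0,"ay":0,"az":0,"fingers":40}]'

```text
t: 15.1
eef_pos: [0.555, 0.3826, 0.3588]
tool_rot: [0.0, 0.234, 0.972, -0.0]
contact_force: [0.1, -0.8, 0.6]
gripper_width: 0.468
grasp_force: 0.0
```

```bash
python3 look.py pics/z6.png
python3 - <<'E'
from station import bot
from h import *
import pickle
def marks(c,b):
    x0,x1,y0,y1=b;p=c["pixels"].astype(float)[y0:y1,x0:x1];w=np.clip(p[...,2]-p[...,0]-8,0,None)
    n,l,s,_=cv2.connectedComponentsWithStats((w>4).astype(np.uint8));v,u=np.mgrid[y0:y1,x0:x1];o=[]
    for i in sorted(range(1,n),key=lambda i:-s[i,4])[:2]:
        k=w*(l==i);o.append([(k*u).sum()/k.sum(),(k*v).sum()/k.sum()])
    return np.array(o)
def tang(c,b):
    x0,x1,y0,y1=b;p=c["pixels"].astype(float)[y0:y1,x0:x1];w=np.clip(p[...,0]-p[...,2]-40,0,None);v,u=np.mgrid[y0:y1,x0:x1]
    return np.array([(w*u).sum(),(w*v).sum()])/w.sum()
bx={"top":(266,302,175,217),"scene":(275,303,183,215)}
for n in bx:
    print(n)
    c0=pickle.load(open(n+"0.pkl","rb"));pickle.dump(bot.read_camera(n),open(n+"1.pkl","wb"));c1=pickle.load(open(n+"1.pkl","rb"))
    for c in(c0,c1): 
        m=marks(c,bx[n]);print("marks",m.round(2).tolist(),"mid-tang",(m.mean(0)-tang(c,bx[n])).round(2))
    C=np.array([.5665,.0186])
    for zo in(.187,.181,.170): print("pred mid-tang",zo,(proj(c1,[*C,zo+.044])-proj(c1,[*C,.243])).round(2))
    measure(c1,bx[n],zm=.214)
E
```

```text
[0.5552 0.3822 0.3593] [2.000e-04 2.348e-01 9.720e-01 0.000e+00] [-0.29 -0.02 -1.05] [-1.04  0.42  0.51  1.42 -0.21  1.36  0.57]
top
marks [[283.93, 206.89], [278.21, 182.86]] mid-tang [0.18 0.58]
marks [[286.21, 185.42], [275.1, 207.48]] mid-tang [-0.02  1.6 ]
pred mid-tang 0.187 [-0.11  1.  ]
pred mid-tang 0.181 [-0.16  1.5 ]
pred mid-tang 0.17 [-0.26  2.39]
blue 9 286.07423580786025 185.39737991266375 [0.6004 0.0046]
blue 11 275.1443298969072 207.48453608247422 [0.5335 0.0375]
tang 16 [0.5644 0.0216] ang 157.2 [0.0015 0.0078]
plate x ang 153.8 len 0.0745 mid [0.5669 0.021 ]
scene
marks [[298.93, 199.46], [279.32, 193.64]] mid-tang [0.25 1.33]
marks [[294.59, 206.66], [282.93, 191.57]] mid-tang [-0.03  3.97]
pred mid-tang 0.187 [-0.11  1.75]
pred mid-tang 0.181 [-0.17  2.62]
pred mid-tang 0.17 [-0.27  4.19]
blue 3 282.78723404255317 191.6595744680851 [0.5324 0.0339]
blue 4 294.53246753246754 206.55844155844156 [0.5998 0.0014]
tang 10 [0.5665 0.0165] ang 152.2 [0.0016 0.0049]
plate x ang 154.2 len 0.0748 mid [0.5661 0.0177]
```

View pics/z6.png

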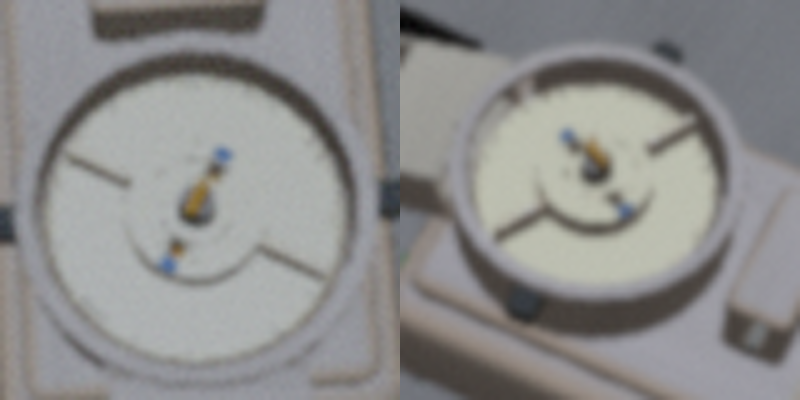

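Scene marks moved 2.64 px, against 2.44 px predicted for the full 17 mm drop, so the plate looks home. One quick level check along the vanes.

Run:
```python
from h import *
import pickle
c=pickle.load(open("scene1.pkl","rb"));g=c["pixels"].astype(np.float32).sum(2)
a=np.radians(153.5);x=np.array([np.cos(a),np.sin(a)]);y=np.array([-x[1],x[0]]);C=np.array([.5665,.0186])
nx=-x # camera-facing side?
if np.dot(nx,np.array([.948,-.745])-C)<0: nx=-nx
for s in(1,-1):
  r=[]
  for rad in np.linspace(.05,.08,13):
    best=[]
    for dz in np.arange(-10,16,.5):
        P=C+s*y*rad+nx*.003; col=[]
        u,v=proj(c,[*P,.2045+dz/1000]);best.append(cv2.getRectSubPix(g,(1,1),(float(u),float(v)))[0,0])
    b=np.array(best);w=np.clip(np.median(b)-b,0,None)**2;r.append((w*np.arange(-10,16,.5)).sum()/w.sum())
  print("vane",s,"apparent height offset mm",np.round(np.mean(r),2),np.std(r).round(2))
```

```text
vane 1 apparent height offset mm 0.3 0.44
vane -1 apparent height offset mm 1.41 0.3
```

Both vanes are at home height within about 1 mm, so the plate is level. Handing in.

```bash
python3 -c "
from station import bot
print(bot.hand_in())"
```

```text
the job is handed in; nothing more can be done
None
```

I turned the ejector plate onto the pin and pressed it home: the cameras show it level on the drive flange with its notches over the pin, the arm is clear, and the job is handed in (no verdict was returned).

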